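# Stop the herb planter's pump and dip its tank

## Task

Check the tank of the little hydroponic herb planter on the desk: first push its pump button fully down so that the pump stops, then take the dipstick out of the pen block and put it down the planter's guide tube until its collar sits on the mouth of the tube. Draw it right out again and finish holding it in the gripper, still and level so that the marks at its tip can be read, in free air about 25 cm above the desk. Do not let the dipstick fall on the desk, and leave the pencil, mug, earbud case and feed bottle where they are.

Things in the scene. Friction and masses are not known exactly. Their poses are not given: they have to be found in the camera images.
- planter: White hydroponic planter, fixed: tank 170 mm (its x) by 320 (its y), grey deck 85 above the desk, six seedlings (tops 140 above the desk) within 60 (x) and 85 (y) of its centre. Origin: centre of its underside; z up. On the deck, on its -x side (towards the robot), stand the guide tube (x -30, y +125 mm) and the pump button (x -30, y -125 mm).
- tube_mouth (a point): Centre of the guide tube's mouth, 115 mm above the desk; z up along the tube. The white upright tube stands 30 mm out of the deck; its bore is 12 mm in diameter and flares over the top 10 mm to about 20 mm inside and 25 mm outside at the mouth. Below the tube the tank is hollow and deep enough for the whole rod.
- pump_button (a joint): Travel of the pump button in m: 0 = up (pump running), 0.006 = fully down (pump stopped). It has a grey mushroom cap 36 mm in diameter, slides straight down against a steady 4 N or so and stays where it is pushed (no spring).
- button_top (a point): Centre of the top of the mushroom cap, 113 mm above the desk when up; moves down with it.
- pen_block: Wooden pen block 60 mm (its x) by 92 mm (its y) by 60 mm high, fixed to the desk, with three upright holes 9 mm in diameter and 52 mm deep in a row along its y (at -28, 0, +28 mm). Origin: centre of its underside. It stands to the left or to the right of the planter.
- dipstick: Round dipstick, 152 mm long, 30 to 60 g: aluminium rod 8 mm thick, 100 long, ring marks near the tapered tip; black collar 26 across, 6 thick; black round grip 16 across, 46 long (106 to 152 mm from the tip). Origin: centre of the tip; z from tip to grip. Starts upright in an outer hole of the pen block, tip 8 mm above the desk.
- collar (a point): Centre of the collar's underside on the dipstick, 100 mm from the tip; z as the dipstick's.
- pencil: Pencil stub 8 mm in diameter, 83 mm long, upright in the other outer hole of the pen block, its top 91 mm above the desk. Origin: its lower end. Leave alone.
- mug: White mug 80 mm in diameter, 90 mm high, on the other side of the planter from the pen block. Origin: centre of its underside. Leave alone.
- earbud_case: White rounded earbud case 46 by 60 by 24 mm on the desk between robot and planter. Origin: centre of its underside. Leave alone.
- feed_bottle: Small plant-feed bottle 42 mm in diameter, 115 mm high, beyond the planter. Origin: centre of its underside. Leave alone.
Mind the look-alikes: they are no part of the job. What is shaped like the pen_block but red is not meant.

How it is judged:
By the outcome, as a careful person would: the job done as asked, in the order asked, and still so for the second after the job is handed in, while the arm keeps its last pose, push and grip.
It also fails if it takes over 61 s, if anything falls off the work surface, if the arm or the gripper's body presses on something with over 40 N, if the wrist force passes 120 N, or if a joint passes its speed limit or range.

## Robot

A 6-joint arm with a two-finger parallel gripper is mounted at the origin on the work surface. World frame = base frame: x ahead of the robot, y to its left, z up, the work surface at z = 0. Lengths are in m, angles in rad, forces in N, time in s.
With the tool pointing down it reaches from about 0.35 to 0.975 m from the base axis. Payload 4.9 kg.
Tool frame: the origin (TCP) lies at the very end of the fingers, on their centre line; the grasp point (between the pads) lies 19 mm behind it; z points along the fingers, x is the direction in which the jaws open and shut, and the axes are right-handed (so a half turn about z gives the same grasp; the last joint's range is limited). The gripper opens to 85 mm and grips with 20 to 120 N. Pads are 22 mm wide; open, the fingers measure 114 mm over their backs; the gripper's body (76 mm by 85 mm) begins 54 mm behind the grasp point. The pads swing forward as they close: fully open they stand 13 mm farther back than shut.
Start: joints at [1.207, 0.053, 1.613, -0, 1.476, -0.119], TCP at [0.151, 0.606, 0.231] pointing down, gripper open.
Joint ranges: [-3.01, 3.01], [-1.01, 2.22], [0.06, 2.58], [-1.02, 4.17], [0.09, 2.62], [-3.14, 3.14]. Speed limits (rad/s): [2.57, 2.57, 3.14, 3.14, 3.14, 3.14].

## Interface

Orientations are given as a rotation vector (axis times angle).
In Python, from station import readout, viewer, ctrl, nets gives the robot as it stands. The module is installed in compiled form; this text tells all that it offers.
- The arm moves only by the tool step_arm, never from a script. Its argument "moves" is a list that holds one entry, the list of rows, each a list of 4 numbers: the shift along the world's x, y, z in cm, then the turn about the world's z in rad. In form: [[[dx, dy, dz, yaw], ...]]. A call has 1 to 10 rows; each row shifts and turns the commanded pose from where the row before left it; what a row does not reach is not made up. A row lasts 1/12 s, in which the tool goes at most 41.7 mm and 7.16 degrees, less where a joint would pass 70% of its speed; a pose out of reach is approached as far as the arm can. A call is refused whole if a number of a shift passes 4.17 or a number of a turn 0.125, either way. A call with a gripper value outside its range is refused whole. "grip" is the closure, from 0 (fully open) to 1 (shut), set as the call begins (left out, the last holds). The fingers move at their own pace and stop on an object; "squeeze" is the grip in N (left out, the last holds). Time passes only in rows, so rows that do not move let the fingers close. It gives the time, the measured TCP pose, the force and the opening at its end, in the units of the state.
- readout.get_obs(): the state, without advancing time (a new reading comes with each control period).
- viewer.get_image(name): name is "side" or "top" or "wrist"; returns the picture (420x560x3 uint8, blue, green, red); there is no depth.
- viewer.calibration(name): a dict with "camera_matrix" (3x3 intrinsics, pixels), "R" (3x3) and "t" (3): a world point X has camera coordinates R X + t. Camera axes: x right, y down, z forward; pixel columns grow to the right and rows downward; lengths in m; the calibration is good to about 2 mm. A picture is of the moment at which its call begins: read the wrist's pose just before it. calibration takes no time and is no camera call; for the wrist camera it gives the pose at the moment of the call.
- ctrl.finish_job(): hands the job in, once; it reports no verdict.
Trained networks look in the newest picture that a camera, given by its name, has taken for a name from the list of things; names that differ only in an ending like _2 or _b are one class to them, and where a whole thing is asked for, a point or a joint stands for the part that bears it (a point fixed in the world has none). Each returns a list of dicts, best first, with "confidence" (0 to 1); they miss things now and then, are a little off and sometimes report something else, mostly with a low value. They report only what shows in the picture. A call takes as long as a camera call. They do not tell look-alikes from the thing itself.
- nets.masks_of(camera, thing): "region" (420x560 bool, what is visible of it) and "box" ([left, top, right, bottom] in pixels, round what is visible of it).
- nets.pinpoint(camera, thing): "at" ([column, row] in pixels: a listed point, or the origin of a listed thing).
The state is a dict: "t": time; "q": joint angles; "dq": joint speeds; "effort": joint torques, N m; "tool_pos": TCP position; "tool_rot": TCP orientation; "contact_force": force on the tool from outside, world axes, zero at the start; "wrist_torque": the same for the moment, N m; "opening": finger opening in m.
Only numpy, scipy, OpenCV 4.12 (cv2) and the standard library are available. Lean on these libraries where they do the work, as an engineer would, in place of code of your own. Each camera call takes 0.05 s, during which the arm holds its last target. There are 200 camera calls.

## Working session

There is one attempt and no reset: what is moved stays moved. The work goes in short steps, Python scripts to look and compute and a tool call to move; the robot and the scene stay as the last step left them, time stands still between calls to the robot, and variables do not carry over. Pictures are saved under pics/ and viewed, about 8 in all and at most 12, crops included, and the job is handed in when it is done.

Besides the shell and the picture viewer there is one more tool, called after "Call:" in YAML: its name, and indented under it one key for each argument. step_arm: Moves the arm, as the interface text tells. Its arguments: {"type":"object","properties":{"moves":{"type":"array","items":{"type":"array","items":{"type":"array","items":{"type":"number"}}}},"grip":{"type":"number"},"squeeze":{"type":"number"}},"required":["moves"]}

```bash
mkdir -p pics
cat > h.py <<'E'
import numpy as np, cv2
from station import readout, viewer, ctrl, nets
def cal(c):
    d=viewer.calibration(c); return np.array(d["camera_matrix"]),np.array(d["R"]),np.array(d["t"]).ravel()
def P(c): K,R,t=cal(c); return K@np.c_[R,t]
def proj(c,X): x=P(c)@np.r_[X,1]; return x[:2]/x[2]
def tri(obs): # list of (P,uv)
    A=[]
    for p,u in obs: A+= [u[0]*p[2]-p[0],u[1]*p[2]-p[1]]
    A=np.array(A); A/=np.linalg.norm(A[:,:3],axis=1)[:,None]
    return np.linalg.lstsq(A[:,:3],-A[:,3],rcond=None)[0]
def onz(c,u,z):
    p=P(c); A=np.array([u[0]*p[2]-p[0],u[1]*p[2]-p[1]]); return np.linalg.solve(A[:,:2],-A[:,3]-A[:,2]*z)
E
python3 - <<'E'
from h import *
ims=[]
for c in ["top","side","wrist"]:
    im=viewer.get_image(c); cv2.imwrite(f"pics/{c}0.png",im); ims.append(im)
    for n in ["tube_mouth","button_top","dipstick","collar","pen_block","planter","pencil","mug","earbud_case","feed_bottle"]:
        print(c,n,[(np.round(d["at"]).tolist(),round(d["confidence"],2)) for d in nets.pinpoint(c,n)][:3])
print(readout.get_obs())
c=np.hstack(ims[:2]); cv2.imwrite("pics/ts.png",cv2.resize(c,(800,300)))
E
```

```text
top tube_mouth [([231.0, 229.0], 0.8)]
top button_top [([347.0, 196.0], 0.79)]
top dipstick [([438.0, 259.0], 0.5)]
top collar [([459.0, 253.0], 0.5), ([427.0, 260.0], 0.48)]
top pen_block [([429.0, 260.0], 0.97), ([412.0, 314.0], 0.58), ([420.0, 263.0], 0.15)]
top planter [([286.0, 206.0], 0.95), ([421.0, 262.0], 0.62)]
top pencil [([420.0, 262.0], 0.58)]
top mug [([144.0, 254.0], 0.84)]
top earbud_case [([255.0, 288.0], 0.69)]
top feed_bottle [([304.0, 123.0], 0.64)]
side tube_mouth [([236.0, 204.0], 0.72)]
side button_top [([330.0, 243.0], 0.72)]
side dipstick []
side collar [([390.0, 349.0], 0.58)]
side pen_block [([365.0, 370.0], 0.95), ([303.0, 408.0], 0.87)]
side planter [([289.0, 250.0], 0.65)]
side pencil []
side mug [([176.0, 207.0], 0.83)]
side earbud_case [([213.0, 273.0], 0.71)]
side feed_bottle []
wrist tube_mouth []
wrist button_top []
wrist dipstick []
wrist collar []
wrist pen_block []
wrist planter []
wrist pencil []
wrist mug []
wrist earbud_case []
wrist feed_bottle []
{'t': 1.65, 'q': array([ 1.20698059e+00,  5.27029930e-02,  1.61291866e+00, -2.53642479e-05,
        1.47599725e+00, -1.19030150e-01]), 'dq': array([-3.87660023e-05, -3.69682171e-04, -5.29381573e-04, -2.07658631e-04,
       -6.33111522e-04,  1.61529429e-03]), 'effort': array([-8.04922729e-04, -3.93666172e+01, -3.70454443e+01, -1.80701936e-04,
        5.56230516e-04, -1.16207877e-05]), 'tool_pos': array([0.15148283, 0.60633682, 0.23129056]), 'tool_rot': array([ 2.47600370e+00,  1.93359483e+00, -1.47492569e-05]), 'contact_force': array([-0.8579147 ,  0.20629006, -0.61433598]), 'wrist_torque': array([-0.01400037, -0.01036357, -0.03730846]), 'opening': 0.08554658873988245}
```

View pics/top0.png

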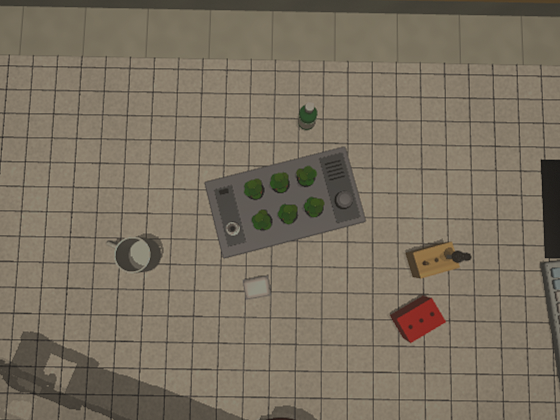

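View pics/side0.png

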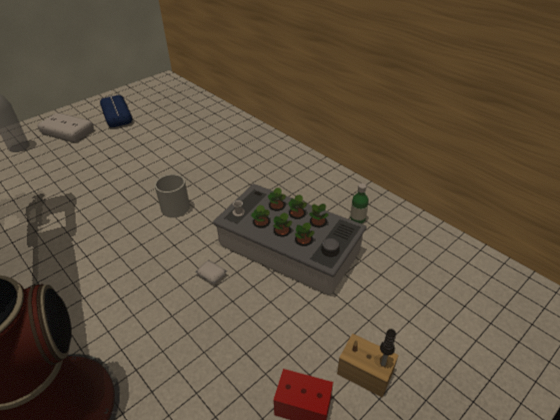

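Top view: the wooden block is at (435,260), with the black-headed dipstick in its right-hand hole at (460,257) and the pencil in its left hole at (425,262). The empty red block at (418,318) is the look-alike. The button is at (345,199) and the tube at (233,229). The side view agrees: dipstick (389,345), button (330,246), tube (238,209), red block (303,395).
Things that could be taken for the dipstick: the black grip at (460,257) or the pencil stub at (425,262). I choose the one with the black collar and grip.

Run:
```python
from h import *
for n,a,b in [("tube",(231,229),(236,204)),("button",(347,196),(330,243)),("collar",(459,253),(390,349)),("block",(429,260),(365,370)),("planter",(286,206),(289,250)),("mug",(144,254),(176,207)),("case",(255,288),(213,273))]:
    X=tri([(P("top"),a),(P("side"),b)]); print(n,X.round(3),(proj("top",X)-a).round(1),(proj("side",X)-b).round(1))
for n,u,z in [("button",(345,199),.113),("tube",(233,228),.115),("pencil",(425,262),.091),("bottle",(308,107),.115),("collar",(459,253),.108)]: print(n,onz("top",u,z).round(3))
print(cal("wrist")[2], -cal("wrist")[1].T@cal("wrist")[2], cal("wrist")[0], -cal("top")[1].T@cal("top")[2])
t=cv2.imread("pics/top0.png")[120:300,200:480]; t=cv2.resize(t,(800,514),interpolation=cv2.INTER_CUBIC); cv2.imwrite("pics/crop.png",t)
```

```text
tube [0.527 0.116 0.113] [ 0.1 -0.2] [-0.2  0. ]
button [ 0.599 -0.128  0.11 ] [-1.1  1.3] [ 1.6 -0.4]
collar [ 0.483 -0.37   0.106] [-0.2  0.2] [ 0.3 -0.1]
block [ 0.468 -0.34   0.012] [ 0.2 -0.2] [-0.3  0.1]
planter [ 0.591 -0.002 -0.005] [-0.1  0.1] [ 0.1 -0. ]
mug [0.471 0.332 0.002] [ 0.3 -0.5] [-0.5  0. ]
case [0.4   0.065 0.005] [ 1.2 -1.8] [-2.2  0.1]
button [ 0.595 -0.126]
tube [0.529 0.112]
pencil [ 0.463 -0.303]
bottle [ 0.796 -0.044]
collar [ 0.484 -0.37 ]
[-0.62382539 -0.03728644  0.37858649] [0.08117166 0.62258191 0.37373661] [[357.81685084   0.         281.10331365]
 [  0.         357.81685084 209.68646982]
 [  0.           0.           1.        ]] [0.47293612 0.01689329 1.03137408]
```

View pics/crop.png

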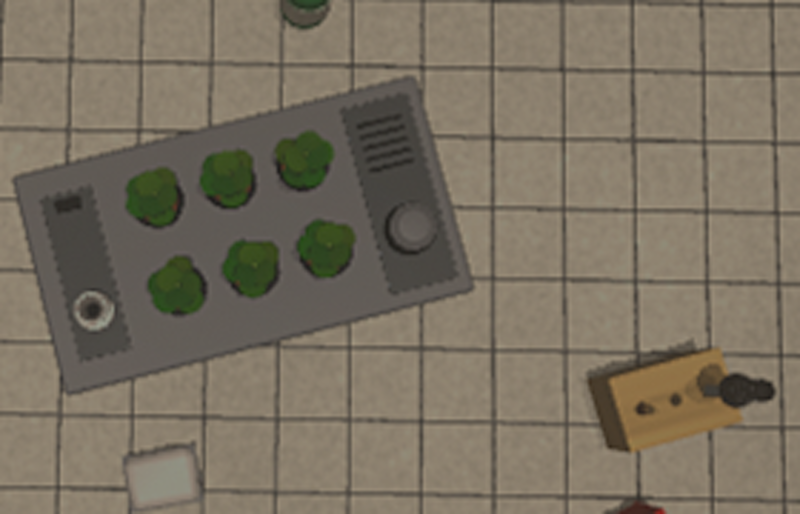

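Call:
step_arm:
  moves:
    - [[2.5,-3.1,0.4,0.032],[2.5,-3.1,0.4,0.032],[2.5,-3.1,0.4,0.032],[2.5,-3.1,0.4,0.032],[2.5,-3.1,0.4,0.032],[2.5,-3.1,0.4,0.032],[2.5,-3.1,0.4,0.032],[2.5,-3.1,0.4,0.032]]
  grip: 1
  squeeze: 40

```text
t: 2.32
tool_pos: [0.3523, 0.3567, 0.2638]
tool_rot: [2.207, 2.236, 0.001]
contact_force: [-0.0, -0.2, 0.5]
opening: -0.0004
```

Call:
step_arm:
  moves:
    - [[2.5,-3.1,0.4,0.032],[2.5,-3.1,0.4,0.032],[2.5,-3.1,0.4,0.032],[2.5,-3.1,0.4,0.032],[2.5,-3.1,0.4,0.032],[2.5,-3.1,0.4,0.032],[2.5,-3.1,0.4,0.032],[2.5,-3.1,0.4,0.032],[0,0,0,0],[0,0,0,0]]

```text
t: 3.15
tool_pos: [0.5524, 0.1086, 0.2953]
tool_rot: [-1.91, -2.494, -0.0]
contact_force: [-0.3, 0.1, -0.1]
opening: 0.0003
```

Run:
```python
from h import *
o=readout.get_obs(); print(o["tool_pos"],o["tool_rot"],o["t"])
im=viewer.get_image("wrist"); cv2.imwrite("pics/w1.png",im)
np.save("w1P.npy",P("wrist"))
print(-cal("wrist")[1].T@cal("wrist")[2],cal("wrist")[1].round(3).tolist())
for n in ["tube_mouth","button_top"]:
    print(n,[(np.round(d["at"],1).tolist(),round(d["confidence"],2)) for d in nets.pinpoint("wrist",n)][:3])
print(proj("wrist",[.528,.113,.115]),proj("wrist",[.595,-.126,.113]))
```

```text
[0.55241362 0.10864352 0.29532814] [-1.91005919e+00 -2.49385423e+00 -3.81050867e-05] 3.15
[0.481803   0.08948355 0.43761252] [[-0.263, 0.965, 0.001], [0.925, 0.252, 0.284], [0.273, 0.076, -0.959]]
tube_mouth [([293.6, 165.9], 0.61)]
button_top [([22.9, 164.6], 0.83)]
[290.93226431 162.7654375 ] [ 18.33186028 163.71350578]
```

View pics/w1.png

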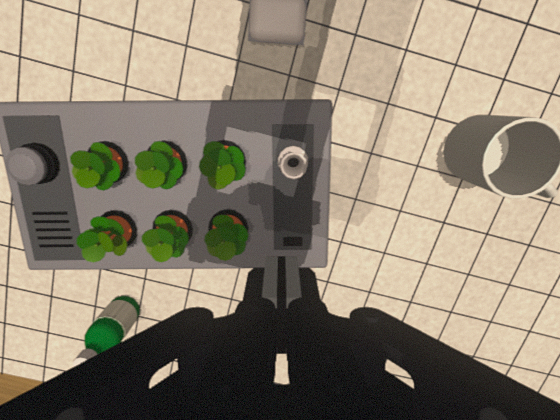

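The wrist view shows the tube mouth at (293,160), the button cap at about (28,164), the seedlings between them and the mug at the right. Everything matches the map.

Run:
```python
from h import *
pw=np.load("w1P.npy")
for n,z,w,t,s in [("tube",.115,(293,160.5),(232.5,228),(237,204)),("btn",.113,(27,164),(344.5,199),(331,243))]:
    X=tri([(pw,w),(P("top"),t),(P("side"),s)]);print(n,"3view",X.round(4))
    print(tri([(pw,w),(P("top"),t)]).round(4))
    A=np.array([w[0]*pw[2]-pw[0],w[1]*pw[2]-pw[1]]);print(" wrist z-known",np.linalg.solve(A[:,:2],-A[:,3]-A[:,2]*z).round(4),"top",onz("top",t,z).round(4),"side",onz("side",s,z).round(4))
```

```text
tube 3view [0.5277 0.1131 0.1141]
[0.53   0.1154 0.089 ]
 wrist z-known [0.5262 0.1131] top [0.5286 0.1131] side [0.5276 0.1122]
btn 3view [ 0.597  -0.1258  0.1061]
[ 0.5965 -0.1263  0.1029]
 wrist z-known [ 0.5933 -0.1197] top [ 0.5949 -0.1248] side [ 0.5946 -0.1303]
```

Call:
step_arm:
  moves:
    - [[0.6,-3.33,-0.9,0],[0.6,-3.33,-0.9,0],[0.6,-3.33,-0.9,0],[0.6,-3.33,-0.9,0],[0.6,-3.33,-0.9,0],[0.6,-3.33,-0.9,0],[0.6,-3.33,-0.9,0],[0,0,-3.3,0],[0,0,-3.3,0],[0,0,-2.2,0]]

```text
t: 4.13
tool_pos: [0.592, -0.1214, 0.1412]
tool_rot: [-1.903, -2.496, 0.001]
contact_force: [-0.1, 0.6, -0.9]
opening: -0.0001
```

Call:
step_arm:
  moves:
    - [[0,0,-0.5,0],[0,0,-0.4,0],[0,0,-0.3,0],[0,0,-0.2,0],[0,0,-0.2,0],[0,0,0,0]]

```text
t: 4.63
tool_pos: [0.5942, -0.1227, 0.1296]
tool_rot: [1.904, 2.496, 0.001]
contact_force: [0.2, 0.1, -0.1]
opening: 0.0002
```

Call:
step_arm:
  moves:
    - [[0,0,-0.6,0],[0,0,-0.5,0],[0,0,-0.3,0],[0,0,-0.2,0],[0,0,-0.2,0],[0,0,0,0],[0,0,0,0]]

```text
t: 5.22
tool_pos: [0.5936, -0.1228, 0.1103]
tool_rot: [1.906, 2.497, 0.0]
contact_force: [0.1, 1.4, 0.9]
opening: 0.0003
```

Call:
step_arm:
  moves:
    - [[0,0,-0.2,0],[0,0,-0.1,0],[0,0,0,0]]

```text
t: 5.47
tool_pos: [0.5937, -0.1228, 0.1075]
tool_rot: [1.905, 2.497, 0.0]
contact_force: [-1.1, -0.6, 2.8]
opening: 0.0001
```

Call:
step_arm:
  moves:
    - [[0,0,-0.1,0],[0,0,-0.1,0],[0,0,0,0]]

```text
t: 5.72
tool_pos: [0.5938, -0.1229, 0.1066]
tool_rot: [1.905, 2.497, 0.0]
contact_force: [-3.3, 0.1, 8.5]
opening: -0.0
```

Call:
step_arm:
  moves:
    - [[0,0,-0.1,0],[0,0,0,0]]

```text
t: 5.88
tool_pos: [0.5939, -0.123, 0.1065]
tool_rot: [1.905, 2.497, -0.0]
contact_force: [-5.8, 1.5, 12.3]
opening: -0.0001
```

Call:
step_arm:
  moves:
    - [[0,0,-0.1,0],[0,0,0,0]]

```text
t: 6.05
tool_pos: [0.5939, -0.123, 0.1063]
tool_rot: [1.905, 2.497, -0.0]
contact_force: [-7.5, 1.5, 16.6]
opening: 0.0001
```

Call:
step_arm:
  moves:
    - [[0,0,1,0],[0,0,3,0],[0,0,4,0],[0,0,4,0],[-1,-2,2,0],[-1.2,-3,0.5,0],[-1.2,-3,0,0],[-1.2,-3,0,0],[-1.2,-3,0,0],[-1.2,-3,0,0]]
  grip: 0

```text
t: 6.88
tool_pos: [0.5228, -0.294, 0.2478]
tool_rot: [1.905, 2.498, 0.0]
contact_force: [0.5, 0.5, -0.5]
opening: 0.085
```

Run:
```python
from h import *
o=readout.get_obs(); print(o["tool_pos"],o["tool_rot"],o["t"])
im=viewer.get_image("wrist"); cv2.imwrite("pics/w2.png",im)
np.save("w2P.npy",P("wrist"))
for n in ["collar","dipstick","button_top"]:
    print(n,[(np.round(d["at"],1).tolist(),round(d["confidence"],2)) for d in nets.pinpoint("wrist",n)][:3])
for m in nets.masks_of("wrist","dipstick"): print(m["box"],m["confidence"])
im=viewer.get_image("side")
for m in nets.masks_of("side","button_top"): print(m["box"],m["confidence"])
print(nets.pinpoint("side","button_top"))
```

```text
[ 0.52276241 -0.29399045  0.24781655] [1.90529084e+00 2.49753254e+00 1.66088909e-04] 6.8833
collar [([202.6, 118.0], 0.91)]
dipstick [([224.1, 114.7], 0.68), ([254.1, 111.9], 0.27)]
button_top []
[175.3, 101.6, 221.9, 135.4] 0.95
[323.8, 240.5, 340.0, 251.3] 0.47
[{'at': [327.7, 240.8], 'confidence': 0.73}]
```

View pics/w2.png

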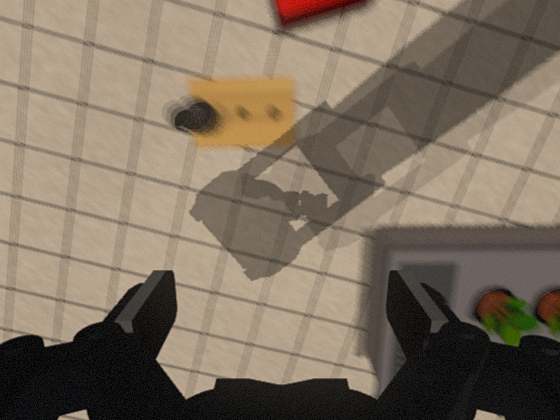

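The wrist view is motion-blurred: dipstick (197,115) in the wooden block (240,110), red look-alike (320,5). I'll get nearer and look again while still.

Call:
step_arm:
  moves:
    - [[-1.1,-3.3,-0.6,0],[-1.1,-3.3,-0.6,0],[0,0,0,0],[0,0,0,0],[0,0,0,0]]

```text
t: 7.7
tool_pos: [0.5019, -0.3579, 0.2362]
tool_rot: [-1.905, -2.498, -0.001]
contact_force: [-0.5, -0.5, -0.6]
opening: 0.0857
```

Run:
```python
from h import *
o=readout.get_obs(); print(o["tool_pos"],o["tool_rot"],o["t"])
im=viewer.get_image("wrist"); cv2.imwrite("pics/w3.png",im)
np.save("w3P.npy",P("wrist"))
for n in ["collar","dipstick","pencil"]:
    print(n,[(np.round(d["at"],1).tolist(),round(d["confidence"],2)) for d in nets.pinpoint("wrist",n)][:3])
for m in nets.masks_of("wrist","dipstick"): print(m["box"],m["confidence"])
for z in (.108,.114,.16): print(proj("wrist",[.483,-.371,z]))
a=[d["at"] for d in nets.pinpoint("wrist","collar")][0]
print(tri([(P("wrist"),a),(P("top"),(459,255)),(P("side"),(390,349))]), onz("wrist",a,.108))
```

```text
[ 0.50194061 -0.35789846  0.23623725] [-1.90458764e+00 -2.49811374e+00 -8.72481406e-04] 7.7
collar [([275.5, 169.7], 0.8)]
dipstick [([277.5, 152.6], 0.58)]
pencil [([332.5, 148.2], 0.4)]
[262.1, 149.7, 293.3, 195.4] 0.84
[272.69954159 172.91931203]
[272.51951641 174.40547693]
[270.8329193  188.32887093]
[ 0.48008688 -0.37013292  0.10864748] [ 0.47990331 -0.36972057]
```

View pics/w3.png

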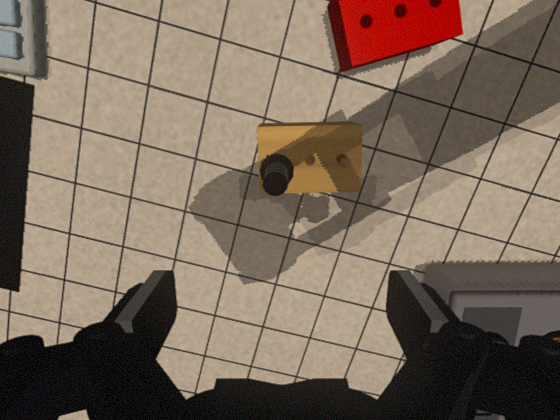

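Still view: grip top centred near (275,183) and collar near (276,172), with the pencil in the hole at (341,160). Wooden block confirmed.

Run:
```python
from h import *
for n,u,z in [("grip top",(275,183),.16),("collar top",(276,172.5),.114),("collar under",(275.5,169.7),.108),("mid hole",(309,159),.06),("pencil",(341,160),.091),("blk a",(258,126),.06),("blk b",(361,123),.06),("blk c",(360,191),.06)]: print(n,onz("wrist",u,z).round(4))
im=cv2.imread("pics/w3.png")[130:210,235:315]; g=cv2.cvtColor(im,cv2.COLOR_BGR2GRAY)
m=(g<60).astype(np.uint8); ys,xs=np.nonzero(m); print(xs.min()+235,xs.max()+235,ys.min()+130,ys.max()+130)
for y in range(20,70,3):
    r=np.nonzero(m[y])[0]; print(y+130, (r.min()+235,r.max()+235) if len(r) else None,end=" ")
```

```text
grip top [ 0.4789 -0.3695]
collar top [ 0.4808 -0.369 ]
collar under [ 0.4799 -0.3697]
mid hole [ 0.4711 -0.3419]
pencil [ 0.4612 -0.3203]
blk a [ 0.4554 -0.3929]
blk b [ 0.4292 -0.3073]
blk c [ 0.4868 -0.2884]
236 313 153 209
150 None 153 (np.int64(276), np.int64(276)) 156 (np.int64(267), np.int64(311)) 159 (np.int64(265), np.int64(312)) 162 (np.int64(262), np.int64(312)) 165 (np.int64(252), np.int64(292)) 168 (np.int64(260), np.int64(292)) 171 (np.int64(240), np.int64(292)) 174 (np.int64(250), np.int64(292)) 177 (np.int64(249), np.int64(291)) 180 (np.int64(248), np.int64(289)) 183 (np.int64(248), np.int64(287)) 186 (np.int64(247), np.int64(286)) 189 (np.int64(246), np.int64(285)) 192 (np.int64(245), np.int64(283)) 195 (np.int64(244), np.int64(302)) 198 (np.int64(244), np.int64(301))
```

Call:
step_arm:
  moves:
    - [[-1.1,-0.6,0,0],[-1.05,-0.55,-1,0],[0,0,-3,0],[0,0,-3,0],[0,0,-2.5,0],[0,0,-1.5,0],[0,0,-0.6,0],[0,0,0,0],[0,0,0,0]]

```text
t: 8.75
tool_pos: [0.4796, -0.3708, 0.1207]
tool_rot: [1.906, 2.497, -0.0]
contact_force: [1.0, 0.3, 0.3]
opening: 0.0855
```

Run:
```python
from h import *
o=readout.get_obs(); print(o["tool_pos"],o["contact_force"],o["t"])
im=viewer.get_image("side"); a=im[290:410,310:450]
w=viewer.get_image("wrist"); 
cv2.imwrite("pics/s4.png",np.hstack([cv2.resize(a,(480,412),interpolation=cv2.INTER_CUBIC),cv2.resize(w[100:420,160:410],(320,412))]))
```

```text
[ 0.47964727 -0.37075754  0.12070785] [1.03965259 0.27114164 0.27729472] 8.75
```

View pics/s4.png

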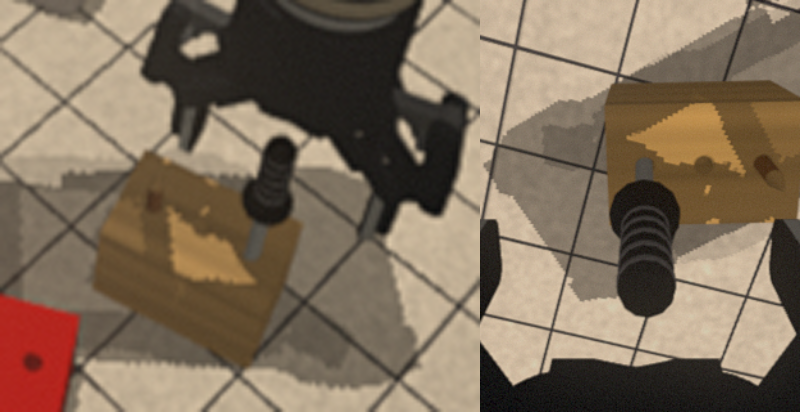

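Both crops show the grip standing between the open fingers. I'll check the cross offset numerically.

Run:
```python
from h import *
o=readout.get_obs(); T=o["tool_pos"]
for dx,dy in [(0,0),(.003,0),(-.003,0),(0,.003)]:
  for z in (.16,.114):
    X=[T[0]+dx,T[1]+dy,z]; s=(proj("side",X)-[310,290])*[480/140,412/120]; w=(proj("wrist",X)-[160,100])*[320/250,412/320]+[480,0]
    print(dx,dy,z,s.round(),w.round())
```

```text
0 0 0.16 [290. 146.] [639. 294.]
0 0 0.114 [276. 198.] [638. 216.]
0.003 0 0.16 [293. 143.] [636. 303.]
0.003 0 0.114 [279. 194.] [636. 224.]
-0.003 0 0.16 [286. 150.] [642. 284.]
-0.003 0 0.114 [272. 202.] [640. 209.]
0 0.003 0.16 [285. 143.] [650. 297.]
0 0.003 0.114 [271. 194.] [646. 219.]
```

Call:
step_arm:
  moves:
    - [[-0.15,0.2,0,0],[0,0,0,0]]

```text
t: 9.02
tool_pos: [0.4789, -0.3686, 0.1218]
tool_rot: [1.904, 2.496, -0.0]
contact_force: [0.6, 0.4, -0.5]
opening: 0.0854
```

Call:
step_arm:
  moves:
    - [[0,0,0,0],[0,0,0,0],[0,0,0,0],[0,0,0,0],[0,0,0,0],[0,0,0,0],[0,0,0,0],[0,0,0,0]]
  grip: 1
  squeeze: 60

```text
t: 9.68
tool_pos: [0.4784, -0.3681, 0.1203]
tool_rot: [-1.906, -2.497, -0.0]
contact_force: [-0.7, 0.2, 1.1]
opening: 0.0146
```

Call:
step_arm:
  moves:
    - [[0,0,0.5,0],[0,0,1,0],[0,0,1.5,0],[0,0,2,0],[0,0,2,0],[0,0,2,0],[0,0,2,0],[0,0,2,0],[0,0,2,0],[0,0,0,0]]

```text
t: 10.52
tool_pos: [0.4801, -0.3699, 0.277]
tool_rot: [1.9, 2.49, -0.002]
contact_force: [0.6, -0.7, 0.1]
opening: 0.0146
```

Run:
```python
from h import *
o=readout.get_obs(); T=o["tool_pos"]; print(T,o["contact_force"],o["opening"],o["t"])
im=viewer.get_image("side"); im2=viewer.get_image("top")
for n in ["collar","dipstick"]:
  a=nets.pinpoint("side",n);b=nets.pinpoint("top",n); print(n,[(x["at"],x["confidence"]) for x in a],[(x["at"],x["confidence"]) for x in b])
  if a and b: print(tri([(P("side"),a[0]["at"]),(P("top"),b[0]["at"])]))
print([proj(c,[T[0],T[1],T[2]-z]).round() for z in (.012,.112) for c in("side","top")])
u=proj("side",[T[0],T[1],T[2]-.06]).astype(int); v=proj("top",[T[0],T[1],T[2]-.06]).astype(int); print(u,v)
def cr(im,u): u=np.clip(u,[70,70],[490,350]); return cv2.resize(im[u[1]-70:u[1]+70,u[0]-70:u[0]+70],(400,400),interpolation=cv2.INTER_CUBIC)
cv2.imwrite("pics/s5.png",np.hstack([cr(im,u),cr(im2,v)]))
```

```text
[ 0.48007466 -0.36990028  0.27701456] [ 0.58774834 -0.66040317  0.09748508] 0.014616852501174388 10.5167
collar [([405.5, 293.2], 0.6)] [([492.6, 253.2], 0.68)]
[ 0.48396854 -0.36846343  0.25830102]
dipstick [([394.0, 331.5], 0.68)] [([145.1, 251.4], 0.7), ([469.5, 255.7], 0.64)]
[ 0.45786711 -0.09727397  0.30067744]
[array([404., 293.]), array([496., 255.]), array([394., 331.]), array([471., 255.])]
[399 311] [483 254]
```

View pics/s5.png

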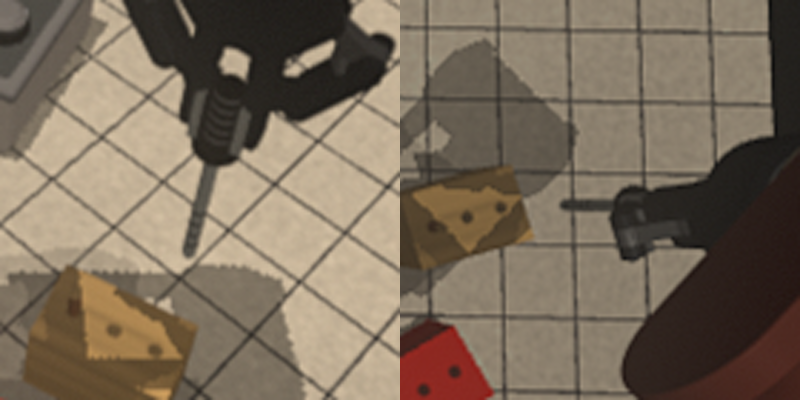

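Dipstick held upright, rod and tip hanging clear: tip at (394,331) in side and (469,256) in top, on the tool axis. On to the tube.

Call:
step_arm:
  moves:
    - [[0.2,2,0,0],[0.36,3.7,0,0],[0.36,3.7,0,0],[0.36,3.7,0,0],[0.36,3.7,0,0],[0.36,3.7,0,0],[0.36,3.7,0,0],[0.36,3.7,0,0],[0.36,3.7,0,0],[0.36,3.7,0,0]]

```text
t: 11.65
tool_pos: [0.5121, -0.0134, 0.2689]
tool_rot: [-1.905, -2.496, 0.001]
contact_force: [1.0, 0.2, -1.0]
opening: 0.0149
```

Call:
step_arm:
  moves:
    - [[0.36,3.7,0,0],[0.36,3.7,0,0],[0.3,3.6,0,0],[0.2,2,0,0],[0,0,0,0],[0,0,0,0],[0,0,0,0]]

```text
t: 12.23
tool_pos: [0.5247, 0.1142, 0.2693]
tool_rot: [-1.905, -2.497, 0.002]
contact_force: [0.8, -0.4, -0.9]
opening: 0.0147
```

```bash
cat > tip.py <<'E'
from h import *
o=readout.get_obs(); T=o["tool_pos"]; print(T.round(4),o["tool_rot"].round(3),o["contact_force"].round(1),o["t"])
L=[]
ims={}
for c in ["side","top","wrist"]:
    ims[c]=viewer.get_image(c); a=nets.pinpoint(c,"dipstick"); m=nets.pinpoint(c,"tube_mouth")
    print(c,[(np.round(x["at"],1),round(x["confidence"],2)) for x in a],[(np.round(x["at"],1),round(x["confidence"],2)) for x in m],proj(c,[T[0],T[1],T[2]-.112]).round(1),proj(c,[.5275,.113,.115]).round(1))
    cv2.imwrite(f"pics/{c}_t.png",ims[c])
E
python3 tip.py
```

```text
[0.5247 0.1142 0.2693] [-1.905e+00 -2.497e+00  2.000e-03] [ 0.8 -0.4 -0.9] 12.2333
side [(array([231.6, 190.9]), 0.72)] [(array([235.5, 205.5]), 0.71)] [234.  190.4] [236.7 203.9]
top [] [] [229.7 228.6] [232.5 228.5]
wrist [(array([286. , 206.4]), 0.87)] [(array([277.3, 200.3]), 0.91)] [282.6 205.3] [280.1 194.5]
```

Run:
```python
import cv2,numpy as np
f=lambda c,x,y,s:cv2.resize(cv2.imread(f"pics/{c}_t.png")[y-s:y+s,x-s:x+s],(400,400),interpolation=cv2.INTER_CUBIC)
cv2.imwrite("pics/c9.png",np.hstack([f("side",235,190,40),f("wrist",282,205,60)]))
```

```text
(no output)
```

View pics/c9.png

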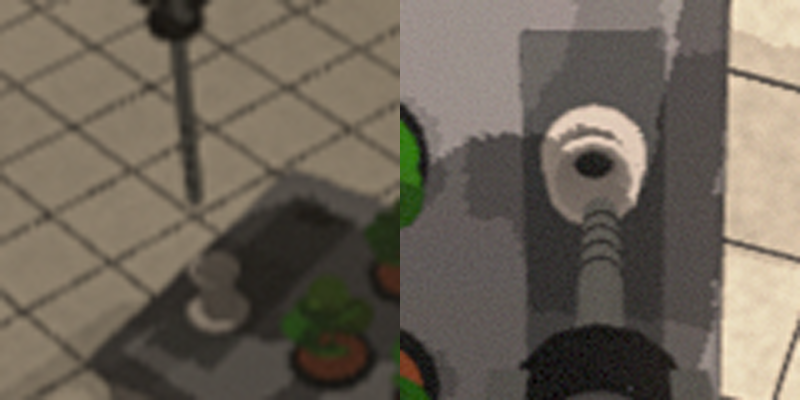

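Side crop: tip (233.6,190.6), mouth (238.4,203.6). Wrist crop: tip (282.6,206), mouth (280.2,193.5). The tip is above and slightly off the mouth.

Run:
```python
from h import *
S,W=P("side"),P("wrist"); T=readout.get_obs()["tool_pos"]
a=tri([(S,(233.6,190.6)),(W,(282.6,206))]);b=tri([(S,(238.4,203.6)),(W,(280.2,193.5))])
print(T,a.round(4),b.round(4),(b-a).round(4)); print(onz("wrist",(280.2,193.5),.115),onz("side",(238.4,203.6),.115),onz("wrist",(282.6,206),T[2]-.112),onz("side",(233.6,190.6),T[2]-.112))
```

```text
[0.5251207  0.11432989 0.27039777] [0.5247 0.1147 0.1568] [0.5288 0.1119 0.1147] [ 0.0041 -0.0028 -0.0422]
[0.52659056 0.11283516] [0.53099206 0.11099842] [0.52489559 0.11430377] [0.52292538 0.11315702]
```

Call:
step_arm:
  moves:
    - [[0.35,-0.2,-1,0],[0,0,-1.5,0],[0,0,-1,0],[0,0,-0.5,0],[0,0,-0.4,0],[0,0,-0.4,0],[0,0,0,0]]

```text
t: 13.27
tool_pos: [0.5283, 0.1127, 0.2215]
tool_rot: [-1.905, -2.497, 0.001]
contact_force: [-0.0, 0.7, -0.5]
opening: 0.0146
```

Call:
step_arm:
  moves:
    - [[0,0,-0.5,0],[0,0,-0.5,0],[0,0,0,0]]

```text
t: 13.52
tool_pos: [0.5282, 0.1127, 0.2113]
tool_rot: [-1.905, -2.497, 0.001]
contact_force: [1.0, 0.7, 0.1]
opening: 0.0144
```

Call:
step_arm:
  moves:
    - [[0,0,-0.6,0],[0,0,-0.6,0],[0,0,-0.6,0],[0,0,0,0]]

```text
t: 13.85
tool_pos: [0.5281, 0.1127, 0.1925]
tool_rot: [-1.905, -2.497, 0.001]
contact_force: [1.3, 1.4, -1.2]
opening: 0.0144
```

Call:
step_arm:
  moves:
    - [[0,0,-1,0],[0,0,-1,0],[0,0,-1,0],[0,0,-1,0],[0,0,-0.8,0],[0,0,0,0]]

```text
t: 14.35
tool_pos: [0.5281, 0.1128, 0.1439]
tool_rot: [-1.905, -2.497, 0.001]
contact_force: [2.7, 0.3, -2.8]
opening: 0.0145
```

Call:
step_arm:
  moves:
    - [[0.1,0,-0.5,0],[0,0,-0.4,0],[0,0,-0.3,0],[0,0,0,0]]

```text
t: 14.68
tool_pos: [0.5289, 0.1127, 0.1334]
tool_rot: [-1.905, -2.497, 0.002]
contact_force: [-0.7, -0.2, -1.2]
opening: 0.0149
```

Call:
step_arm:
  moves:
    - [[0,0,-0.2,0],[0,0,-0.1,0],[0,0,0,0]]

```text
t: 14.93
tool_pos: [0.5295, 0.1127, 0.1312]
tool_rot: [-1.906, -2.497, 0.0]
contact_force: [-0.5, -0.6, 0.2]
opening: 0.0146
```

Call:
step_arm:
  moves:
    - [[0,0,-0.2,0],[0,0,-0.1,0],[0,0,0,0]]

```text
t: 15.18
tool_pos: [0.5294, 0.1127, 0.128]
tool_rot: [-1.906, -2.497, 0.0]
contact_force: [-0.6, -0.0, -0.6]
opening: 0.0146
```

Call:
step_arm:
  moves:
    - [[0,0,-0.1,0],[0,0,-0.1,0],[0,0,0,0]]

```text
t: 15.43
tool_pos: [0.5298, 0.1128, 0.1274]
tool_rot: [1.906, 2.498, 0.0]
contact_force: [-2.7, 0.3, 4.4]
opening: 0.0146
```

Call:
step_arm:
  moves:
    - [[0,0,-0.1,0],[0,0,-0.1,0],[0,0,0,0],[0,0,0,0]]

```text
t: 15.77
tool_pos: [0.5299, 0.1128, 0.1273]
tool_rot: [1.905, 2.498, -0.0]
contact_force: [-7.6, -0.9, 13.3]
opening: 0.0145
```

```bash
python3 tip.py
python3 - <<'E'
import cv2,numpy as np
f=lambda c,x,y,s:cv2.resize(cv2.imread(f"pics/{c}_t.png")[y-s:y+s,x-s:x+s],(400,400),interpolation=cv2.INTER_CUBIC)
cv2.imwrite("pics/c10.png",np.hstack([f("side",237,195,35),f("wrist",282,230,80)]))
E
```

```text
[0.5299 0.1128 0.1273] [ 1.905  2.498 -0.   ] [-7.6 -0.9 13.3] 15.7667
side [] [(array([239.8, 205.1]), 0.98)] [240.8 233.1] [236.7 203.9]
top [(array([144.2, 252.8]), 0.36)] [(array([143., 253.]), 0.47), (array([257.9, 288.5]), 0.2)] [237.  230.1] [232.5 228.5]
wrist [] [] [282.6 206.3] [285.2 260. ]
```

View pics/c10.png

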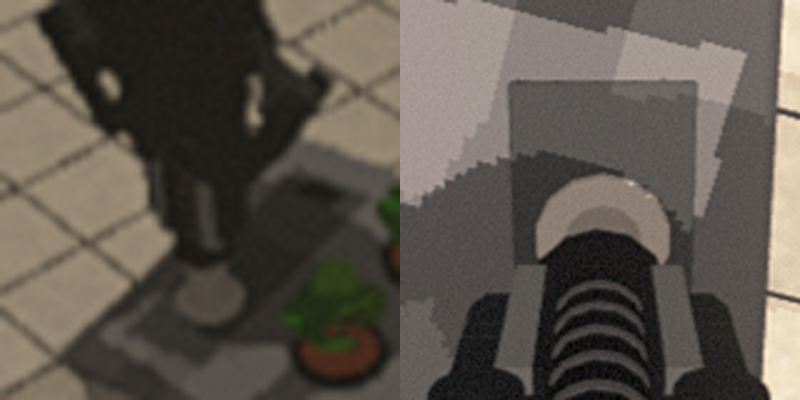

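The collar is seated on the mouth: the force rises to 13 N and z stays at 0.1273, with the collar flush on the rim at (600,235) in the wrist crop. Now I draw it straight out.

The moves only yaw the tool, so I'll level the stick by turning it in the pads under a light grip. I'll lean the rod's tip end on the fixed tube rim and swing the gripper round it.

Call:
step_arm:
  moves:
    - [[0,0,0.5,0],[0,0,1,0],[0,0,1.5,0],[0,0,2,0],[0,0,2,0],[0,0,2,0],[0,0,2,0],[0,0,0.9,0],[0,0,0,0]]

```text
t: 16.97
tool_pos: [0.5311, 0.1129, 0.2466]
tool_rot: [1.903, 2.494, 0.006]
contact_force: [0.1, 0.4, 0.4]
opening: 0.0146
```

```bash
python3 tip.py
```

```text
[0.5311 0.1129 0.2466] [1.903 2.494 0.006] [0.1 0.4 0.4] 16.9667
side [(array([233.3, 197.5]), 0.5)] [(array([237.5, 206.8]), 0.96)] [237.3 196.9] [236.7 203.9]
top [] [(array([234.9, 228.2]), 0.96), (array([419.5, 262.4]), 0.41), (array([425.6, 259.2]), 0.4)] [231.7 226.2] [232.5 228.5]
wrist [(array([285. , 206.6]), 0.65)] [(array([278. , 205.1]), 0.72)] [282.  210.6] [283.3 199.3]
```

Call:
step_arm:
  moves:
    - [[1.1,0.3,0,0],[1,0.3,0,0],[0,0,0,0],[0,0,-1,0],[0,0,-1,0],[0,0,-1,0],[0,0,-0.7,0],[0,0,0,0],[0,0,0,0]]

```text
t: 18.17
tool_pos: [0.5498, 0.1186, 0.2051]
tool_rot: [-1.905, -2.496, 0.002]
contact_force: [-0.6, 0.5, -0.4]
opening: 0.0147
```

```bash
python3 tip.py
```

```text
[0.5498 0.1186 0.2051] [-1.905e+00 -2.496e+00  2.000e-03] [-0.6  0.5 -0.4] 18.1667
side [(array([240.3, 206.2]), 0.63)] [(array([238.4, 202.5]), 0.94)] [243.1 205.4] [236.7 203.9]
top [] [(array([233.3, 226.1]), 0.64)] [231.3 218.9] [232.5 228.5]
wrist [(array([282.5, 205.2]), 0.57)] [(array([282.3, 184.2]), 0.94)] [282.7 204.5] [283.6 180.1]
```

Call:
step_arm:
  moves:
    - [[-0.5,-0.14,-0.2,0],[-0.5,-0.14,0,0],[-0.45,-0.12,-0.05,0],[-0.45,-0.12,-0.05,0],[-0.4,-0.11,0,0],[-0.85,-0.24,-0.2,0],[-0.85,-0.24,-0.2,0],[0,0,0,0]]
  squeeze: 25

```text
t: 19.28
tool_pos: [0.5095, 0.1074, 0.1993]
tool_rot: [1.906, 2.497, 0.0]
contact_force: [3.7, -0.1, -0.0]
opening: 0.0146
```

```bash
python3 tip.py
python3 - <<'E'
import cv2,numpy as np
f=lambda c,x,y,s:cv2.resize(cv2.imread(f"pics/{c}_t.png")[y-s:y+s,x-s:x+s],(400,400),interpolation=cv2.INTER_CUBIC)
cv2.imwrite("pics/c11.png",np.hstack([f("side",237,190,45),f("wrist",282,220,100)]))
E
```

```text
[0.5095 0.1074 0.1993] [1.906 2.497 0.   ] [ 3.7 -0.1 -0. ] 19.2833
side [(array([240.1, 206. ]), 0.5), (array([231. , 181.2]), 0.41)] [(array([237.4, 200.1]), 0.86)] [233.3 217. ] [236.7 203.9]
top [] [] [236.2 237.6] [232.5 228.5]
wrist [(array([284.5, 263.8]), 0.86)] [(array([279.2, 249.1]), 0.91)] [282.6 205.2] [283.6 243. ]
```

View pics/c11.png

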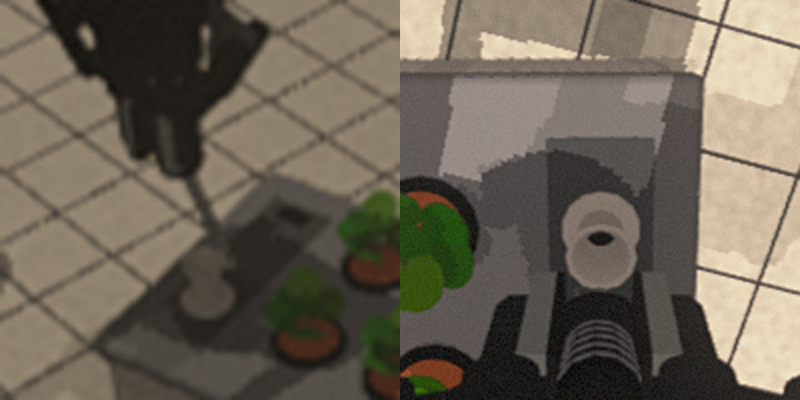

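The pivot works: the rod tilts about the rim at (210,235) in the side crop with only 3.7 N on the tool. Continuing the arc.

Call:
step_arm:
  moves:
    - [[-0.82,-0.22,-0.36,0],[-0.82,-0.22,-0.38,0],[-0.75,-0.2,-0.5,0],[-0.75,-0.2,-0.5,0],[-0.65,-0.18,-0.65,0],[-0.65,-0.18,-0.65,0],[0,0,0,0]]

```text
t: 20.32
tool_pos: [0.4638, 0.0952, 0.1667]
tool_rot: [-1.904, -2.495, 0.004]
contact_force: [1.7, 0.8, 1.6]
opening: 0.0144
```

```bash
cat > ax.py <<'E'
from h import *
# tip estimate from side+wrist (and top if seen) vs grasp point
o=readout.get_obs(); T=o["tool_pos"]; G=T+[0,0,.019]; print("t",o["t"],"T",T.round(4),"F",o["contact_force"].round(1),"M",o["wrist_torque"].round(2),o["opening"].round(4))
obs=[]
for c in ["side","wrist","top"]:
    viewer.get_image(c) if c!="side" else cv2.imwrite("pics/sl.png",viewer.get_image(c))
    for d in nets.pinpoint(c,"dipstick")[:1]:
        print(c,np.round(d["at"],1),round(d["confidence"],2)); obs.append((P(c),d["at"]))
    for d in nets.pinpoint(c,"collar")[:1]: print("  collar",np.round(d["at"],1),round(d["confidence"],2))
def show(o):
    X=tri(o); v=X-G; print("tip",X.round(4),"len",np.linalg.norm(v).round(4),"elev deg below level",np.degrees(np.arcsin(-v[2]/np.linalg.norm(v))).round(1),"az",np.arctan2(v[1],v[0]).round(3))
if len(obs)>=2: show(obs[:2]); show(obs)
E
python3 ax.py
```

```text
Traceback (most recent call last):
  File "ax.py", line 3, in <module>
    o=readout.get_obs(); T=o["tool_pos"]; G=T+[0,0,.019]; print("t",o["t"],"T",T.round(4),"F",o["contact_force"].round(1),"M",o["wrist_torque"].round(2),o["opening"].round(4))
                                                                                                                                                         ^^^^^^^^^^^^^^^^^^
AttributeError: 'float' object has no attribute 'round'
```

```bash
sed -i 's/o\["opening"\].round(4)/o["opening"]/' ax.py; python3 ax.py
```

```text
t 20.3167 T [0.4638 0.0952 0.1667] F [1.7 0.8 1.6] M [ 0.15 -0.55  0.  ] 0.014403203971559834
side [246.1 199.4] 0.51
  collar [226.8 193.3] 0.66
wrist [282.7 359.9] 0.97
  collar [282.4 335.9] 0.67
top [284.8 205.5] 0.25
tip [0.5616 0.1218 0.1019] len 0.1315 elev deg below level 39.6 az 0.265
tip [0.5402 0.0619 0.1553] len 0.0887 elev deg below level 20.0 az -0.411
```

Call:
step_arm:
  moves:
    - [[-0.54,-0.15,-0.73,0],[-0.54,-0.15,-0.73,0],[-0.4,-0.11,-0.82,0],[-0.4,-0.11,-0.82,0],[-0.27,-0.07,-0.88,0],[-0.27,-0.07,-0.88,0],[0,0,0,0]]

```text
t: 21.35
tool_pos: [0.4399, 0.0889, 0.1176]
tool_rot: [-1.904, -2.495, 0.004]
contact_force: [-0.4, -0.2, 3.1]
opening: 0.0144
```

```bash
sed -i 's/,"wrist","top"\]/,"wrist"]/' ax.py; python3 ax.py
```

```text
t 21.35 T [0.4399 0.0889 0.1176] F [-0.4 -0.2  3.1] M [ 0.19 -0.41 -0.  ] 0.014370019202291716
side [243.8 193.9] 0.65
  collar [220.5 211.7] 0.42
  collar [283.2 370.9] 0.89
```

Call:
step_arm:
  moves:
    - [[-0.12,-0.03,-0.9,0],[-0.12,-0.03,-0.9,0],[0,0,0,0]]

```text
t: 21.9
tool_pos: [0.4388, 0.0884, 0.1005]
tool_rot: [-1.905, -2.496, 0.001]
contact_force: [-0.5, -0.6, 3.7]
opening: 0.0146
```

```bash
sed -i 's/\["side","wrist"\]/["side","top"]/' ax.py; python3 ax.py
python3 - <<'E'
from h import *
T=readout.get_obs()["tool_pos"]; G=T+[0,0,.019]; d=np.array([.965,.262,0])
for c in("side","top"):print(c,proj(c,G+.1315*d).round(1),proj(c,G+.031*d).round(1))
E
```

```text
t 21.9 T [0.4388 0.0884 0.1005] F [-0.5 -0.6  3.7] M [ 0.13 -0.5  -0.03] 0.014590070294501125
side [242.8 195.1] 0.57
  collar [247.5 192.7] 0.62
top [224.7 215.4] 0.72
  collar [235.5 255.7] 0.71
tip [0.5568 0.1291 0.1157] len 0.1249 elev deg below level 1.7 az 0.332
tip [0.5568 0.1291 0.1157] len 0.1249 elev deg below level 1.7 az 0.332
side [246.3 192.9] [221.1 216.6]
top [228.1 210.1] [239.3 256.3]
```

Call:
step_arm:
  moves:
    - [[0,0,0,0],[0,0,0.5,0],[0,0,1,0],[0,0,2,0],[0,0,2,0],[0,0,2,0],[0,0,2,0],[0,0,2,0],[0,0,1,0],[0,0,0.5,0]]
  squeeze: 90

```text
t: 23.03
tool_pos: [0.4402, 0.0884, 0.2346]
tool_rot: [1.904, 2.496, 0.003]
contact_force: [0.3, 0.8, -1.2]
opening: 0.0139
```

Call:
step_arm:
  moves:
    - [[0,0,0,0],[0,0,0,0],[0,0,0,0],[0,0,0,0]]

```text
t: 23.37
tool_pos: [0.4388, 0.0884, 0.2307]
tool_rot: [-1.904, -2.496, 0.003]
contact_force: [-0.7, -0.7, -1.0]
opening: 0.0137
```

```bash
python3 ax.py
python3 - <<'E'
from h import *
T=readout.get_obs()["tool_pos"]; G=T+[0,0,.019]; d=np.array([.965,.262,0])
ims=[]
for c in("side","top"):
    u=proj(c,G+.1315*d);v=proj(c,G+.031*d);print(c,u.round(1),v.round(1))
    im=viewer.get_image(c); cv2.imwrite(f"pics/{c}_f.png",im); m=((u+v)/2).astype(int); print("crop origin",m-50)
    ims.append(cv2.resize(im[m[1]-50:m[1]+50,m[0]-50:m[0]+50],(400,400),interpolation=cv2.INTER_CUBIC))
cv2.imwrite("pics/c12.png",np.hstack(ims))
E
```

```text
t 23.3667 T [0.4388 0.0884 0.2307] F [-0.7 -0.7 -1. ] M [-0.    0.03  0.  ] 0.013683903227850087
side [239.8 152.6] 0.52
top [217.  203.8] 0.59
  collar [231.9 252.3] 0.78
tip [0.5648 0.1308 0.2362] len 0.1336 elev deg below level 5.8 az 0.324
tip [0.5648 0.1308 0.2362] len 0.1336 elev deg below level 5.8 az 0.324
side [242.4 148.2] [214.6 171.1]
crop origin [178 109]
top [219.9 202.5] [233.  256.4]
crop origin [176 179]
```

View pics/c12.png

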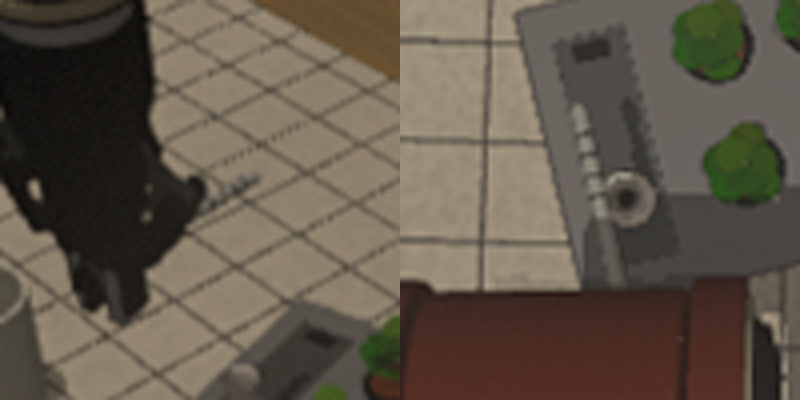

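Side crop: the rod stands out of the gripper nearly level, tip at about (260,178), i.e. pixel (243,153.5). Top crop: the rod points along the planter's x, tip (580,105), i.e. pixel (221,205). I'll fit the angle.

Run:
```python
from h import *
from scipy.optimize import least_squares
T=readout.get_obs()["tool_pos"]; G=T+[0,0,.019]
us,ut=np.array([243,153.5]),np.array([221,205.3])
X=tri([(P("side"),us),(P("top"),ut)]); v=X-G; print(X.round(4),np.linalg.norm(v),np.degrees(np.arcsin(v[2]/np.linalg.norm(v))),np.arctan2(v[1],v[0]))
for e in range(-12,5,2):
    r=np.radians(e); d=np.array([.965*np.cos(r),.262*np.cos(r),np.sin(r)])
    print(e,[np.round(proj(c,G+l*d),1).tolist() for c in("side","top") for l in(.1315,.07)])
# tip row detection by rod segmentation in side
im=cv2.imread("pics/side_f.png"); c=im[148:166,226:248].astype(int); print(c.sum(2)//3)
```

```text
[0.5639 0.1216 0.2383] 0.12934264275730964 -5.711317072058742 0.2608429968755934
-12 [[242.6, 158.8], [226.1, 167.6], [222.2, 205.7], [229.0, 236.4]]
-10 [[242.7, 157.0], [226.1, 166.6], [221.8, 204.9], [228.8, 236.1]]
-8 [[242.7, 155.2], [226.1, 165.6], [221.4, 204.3], [228.6, 235.9]]
-6 [[242.7, 153.4], [226.1, 164.6], [221.0, 203.7], [228.4, 235.6]]
-4 [[242.7, 151.6], [226.0, 163.6], [220.6, 203.2], [228.2, 235.5]]
-2 [[242.6, 149.9], [226.0, 162.7], [220.3, 202.8], [228.0, 235.3]]
0 [[242.4, 148.1], [225.9, 161.7], [219.9, 202.4], [227.9, 235.3]]
2 [[242.3, 146.4], [225.7, 160.8], [219.6, 202.2], [227.7, 235.2]]
4 [[242.1, 144.7], [225.6, 159.9], [219.3, 202.0], [227.6, 235.2]]
[[128 126 124 127 127 127 126 118 109 110  97 119 111 127 127 126 124 126
  125 123 118 105]
 [120 127 127 128 126 120 113 110  94 115 111 126 125 127 127 125 124 123
  124 125 127 126]
 [103 108 118 120 107 105 115 118 110 123 125 126 127 125 127 124 122 123
  122 125 127 128]
 [112  97  90 101 107 114 127 128 124 126 127 127 126 125 123 120 118 122
  125 125 126 127]
 [ 96  90  83  90 105 119 128 128 12
[... 566 characters left out ...]
0  99  94 102 112 106 104 104
  112 125 126 128]
 [ 32  33  63  93  82  67  78  69  82 118 129 122 100  75  78  87 111 126
  126 127 126 128]
 [ 31  47  81  99  75  57  84 103 115 128 122 105 100 102  93  91 106 120
  127 127 125 127]
 [ 34  53  77  79  73  83 114 129 121 103 101 102 110 127 122 109 101 100
  112 124 126 128]
 [ 40  58  71  90 104 114 123 108  99 101 104 125 126 128 126 125 119 108
  102 106 117 125]
 [ 59  89 104 113 118 103 102 104 107 125 127 127 127 124 125 124 124 122
  116 104  99 106]
 [ 90 118 121 103  99 103 109 126 127 127 129 129 127 126 126 125 123 122
  125 121 108  98]
 [113 108 101 105 109 128 129 128 129 128 129 129 129 129 128 127 125 124
  125 128 128 120]]
```

```bash
cat > el.py <<'E'
from h import *
from scipy.optimize import minimize
o=readout.get_obs(); T=o["tool_pos"]; G=T+[0,0,.019]; print("t",o["t"],T.round(4),o["contact_force"].round(1))
for c in("side","top"):
    im=viewer.get_image(c)
    b=cv2.GaussianBlur(cv2.cvtColor(im,cv2.COLOR_BGR2GRAY),(0,0),.7).astype(np.float32); 
    cv2.imwrite(f"pics/{c}_e.png",im)
    S=[]
    for e in np.arange(-14,11,1.):
        r=np.radians(e); d=np.array([.965*np.cos(r),.262*np.cos(r),np.sin(r)]); n=np.array([-.965*np.sin(r),-.262*np.sin(r),np.cos(r)])
        ls=np.linspace(.085 if c=="side" else .06,.128,25)
        f=lambda off:np.array([b[tuple(np.clip(np.round(proj(c,G+l*d+off*n)[::-1]).astype(int),0,[419,559]))] for l in ls])
        S.append((int(e),int(f(0).mean()),int(np.percentile(f(0),80))))
    if c=="side": print(c,S)
    m=nets.masks_of(c,"dipstick"); print(c,[(x["box"],round(x["confidence"],2)) for x in m][:2])
    m=nets.pinpoint(c,"dipstick"); print([(np.round(x["at"],1).tolist(),round(x["confidence"],2)) for x in m][:2])
E
python3 el.py
```

```text
t 23.7667 [0.4396 0.0884 0.2322] [ 0.3  0.6 -0.5]
side [(-14, 129, 133), (-13, 125, 130), (-12, 118, 125), (-11, 109, 116), (-10, 108, 113), (-9, 113, 119), (-8, 115, 121), (-7, 107, 112), (-6, 95, 102), (-5, 85, 90), (-4, 84, 87), (-3, 91, 98), (-2, 100, 115), (-1, 109, 121), (0, 114, 128), (1, 119, 129), (2, 121, 130), (3, 121, 130), (4, 120, 128), (5, 118, 127), (6, 116, 121), (7, 115, 123), (8, 116, 124), (9, 117, 126), (10, 118, 127)]
side [([193.7, 153.8, 240.9, 183.4], 0.46)]
[([328.6, 245.4], 0.64), ([242.1, 153.8], 0.57)]
top [([218.8, 206.8, 235.9, 254.2], 0.54), ([203.4, 146.0, 367.9, 250.7], 0.47)]
[([219.2, 205.6], 0.79), ([306.7, 122.8], 0.51)]
```

Call:
step_arm:
  moves:
    - [[0,0,-1,0],[0,0,-2.5,0],[0,0,-3,0],[0,0,-3,0],[0,0,-2,0],[0,0,-1.2,0],[0,0,0,0],[0,0,0,0]]

```text
t: 24.73
tool_pos: [0.4399, 0.0885, 0.1057]
tool_rot: [1.906, 2.498, 0.0]
contact_force: [0.2, -0.1, -0.1]
opening: 0.0138
```

Call:
step_arm:
  moves:
    - [[0,0,0,0],[0,0,-0.3,0],[0,0,-0.3,0],[0,0,-0.3,0],[0,0,0,0],[0,0,0,0]]
  squeeze: 40

```text
t: 25.23
tool_pos: [0.4406, 0.0886, 0.0974]
tool_rot: [1.904, 2.496, 0.003]
contact_force: [-0.4, 1.1, 5.4]
opening: 0.0143
```

Call:
step_arm:
  moves:
    - [[0,0,0,0],[0,0,0,0],[0,0,0,0]]
  squeeze: 90

```text
t: 25.48
tool_pos: [0.4405, 0.0886, 0.097]
tool_rot: [1.905, 2.496, 0.003]
contact_force: [1.5, 1.5, 5.0]
opening: 0.0136
```

```bash
python3 el.py
```

```text
t 25.4833 [0.4405 0.0886 0.097 ] [1.5 1.5 5. ]
side [(-14, 60, 72), (-13, 59, 72), (-12, 60, 72), (-11, 62, 72), (-10, 64, 73), (-9, 68, 75), (-8, 73, 88), (-7, 75, 91), (-6, 76, 93), (-5, 75, 89), (-4, 72, 81), (-3, 70, 79), (-2, 71, 77), (-1, 74, 80), (0, 83, 89), (1, 89, 96), (2, 95, 101), (3, 96, 102), (4, 95, 101), (5, 93, 101), (6, 94, 98), (7, 96, 100), (8, 103, 114), (9, 112, 128), (10, 120, 132)]
side [([352.4, 342.1, 355.0, 350.9], 0.3)]
[([247.3, 193.5], 0.69), ([237.3, 204.5], 0.29)]
top [([227.1, 214.9, 241.0, 255.1], 0.62)]
[([227.5, 213.1], 0.47), ([420.3, 261.1], 0.3)]
```

Call:
step_arm:
  moves:
    - [[0,0,0,0],[0,0,-0.2,0],[0,0,-0.2,0],[0,0,0,0],[0,0,0,0]]
  squeeze: 40

```text
t: 26.2
tool_pos: [0.4393, 0.0884, 0.0921]
tool_rot: [-1.905, -2.497, 0.001]
contact_force: [-0.6, 0.5, 4.9]
opening: 0.0141
```

Call:
step_arm:
  moves:
    - [[0,0,0,0],[0,0,0,0],[0,0,0,0],[0,0,0,0]]
  squeeze: 100

```text
t: 26.53
tool_pos: [0.4393, 0.0884, 0.0922]
tool_rot: [-1.905, -2.497, 0.001]
contact_force: [-0.7, 0.5, 4.4]
opening: 0.014
```

Call:
step_arm:
  moves:
    - [[0,0,0.5,0],[0,0,1,0],[0,0,2,0],[0,0,2,0],[0,0,2,0],[0,0,2,0],[0,0,2,0],[0,0,1.5,0],[0,0,0.7,0],[0,0,0,0]]

```text
t: 27.37
tool_pos: [0.4399, 0.0884, 0.2309]
tool_rot: [1.905, 2.496, 0.001]
contact_force: [-0.7, -0.4, -0.5]
opening: 0.0138
```

Call:
step_arm:
  moves:
    - [[0,0,0,0],[0,0,0,0],[0,0,0,0],[0,0,0,0]]

```text
t: 27.7
tool_pos: [0.4389, 0.0884, 0.2279]
tool_rot: [-1.905, -2.496, 0.003]
contact_force: [-0.9, -0.2, -0.7]
opening: 0.0138
```

```bash
python3 el.py
```

```text
t 27.7 [0.4389 0.0884 0.2279] [-0.9 -0.2 -0.7]
side [(-14, 131, 133), (-13, 131, 134), (-12, 129, 134), (-11, 126, 132), (-10, 120, 128), (-9, 111, 117), (-8, 109, 113), (-7, 113, 116), (-6, 117, 126), (-5, 121, 126), (-4, 117, 125), (-3, 106, 115), (-2, 93, 98), (-1, 88, 92), (0, 89, 96), (1, 96, 109), (2, 103, 111), (3, 110, 123), (4, 116, 126), (5, 119, 128), (6, 119, 128), (7, 119, 128), (8, 117, 126), (9, 118, 122), (10, 118, 123)]
side [([196.6, 258.8, 228.0, 285.5], 0.36)]
[([239.7, 148.7], 0.4), ([237.5, 203.4], 0.33)]
top [([220.8, 204.8, 234.1, 250.0], 0.58)]
[([222.2, 206.1], 0.79)]
```

Level within about 1°, with the stick at z ≈ 0.247. Last check: creep, and the bystanders.

Call:
step_arm:
  moves:
    - [[0,0,0,0],[0,0,0,0],[0,0,0,0],[0,0,0,0],[0,0,0,0],[0,0,0,0],[0,0,0,0],[0,0,0,0],[0,0,0,0],[0,0,0,0]]

```text
t: 28.83
tool_pos: [0.4396, 0.0884, 0.2293]
tool_rot: [1.906, 2.498, -0.0]
contact_force: [0.9, -0.3, 0.1]
opening: 0.0134
```

```bash
python3 el.py
python3 - <<'E'
from h import *
a=cv2.imread("pics/side0.png").astype(int);b=cv2.imread("pics/side_e.png").astype(int)
d=(abs(a-b).max(2)>25)
for n,(x,y,r) in dict(mug=(173,196,18),case=(211,272,14),bottle=(360,205,18),button=(330,245,12),pencil=(355,345,6)).items(): print(n,d[y-r:y+r,x-r:x+r].mean().round(2))
for n in ["mug","earbud_case","feed_bottle","button_top","pencil"]: print(n,[(np.round(x["at"],1).tolist(),round(x["confidence"],2)) for x in nets.pinpoint("side",n)[:1]],[(np.round(x["at"],1).tolist(),round(x["confidence"],2)) for x in nets.pinpoint("top",n)[:1]])
o=readout.get_obs();print(o["dq"].round(3),o["t"])
E
```

```text
t 28.8333 [0.4396 0.0884 0.2293] [ 0.9 -0.3  0.1]
side [(-14, 131, 133), (-13, 130, 133), (-12, 127, 132), (-11, 121, 128), (-10, 112, 123), (-9, 108, 112), (-8, 111, 115), (-7, 118, 124), (-6, 123, 129), (-5, 124, 129), (-4, 119, 126), (-3, 108, 116), (-2, 95, 103), (-1, 86, 93), (0, 87, 94), (1, 93, 103), (2, 103, 116), (3, 108, 120), (4, 113, 125), (5, 116, 125), (6, 117, 125), (7, 116, 124), (8, 116, 121), (9, 116, 123), (10, 118, 127)]
side [([194.2, 150.5, 243.6, 187.0], 0.52)]
[([243.1, 148.6], 0.7)]
top [([217.9, 204.5, 234.2, 253.6], 0.65)]
[([221.7, 204.7], 0.54)]
mug 0.0
case 0.42
bottle 0.0
button 0.06
pencil 0.0
mug [([179.0, 204.6], 0.66)] [([144.9, 255.5], 0.83)]
earbud_case [([213.1, 273.0], 0.94)] []
feed_bottle [([358.5, 219.6], 0.8)] [([304.4, 120.5], 0.7)]
button_top [([328.6, 244.5], 0.74)] [([343.6, 200.8], 0.7)]
pencil [] [([417.9, 262.5], 0.57)]
[-0.001  0.    -0.001  0.001 -0.001  0.   ] 29.6333
```

Steady at about −0.6°, with no creep. The other things are where they were; the earbud case differs only by shadow, and its position is the same to the pixel.

```bash
python3 -c "
from station import ctrl; print(ctrl.finish_job())"
```

```text
the job is handed in; nothing more can be done
None
```

The job is done and handed in at about 30 s of the 61 s allowed. No verdict was reported.

**What I did**
- **Button:** I pushed it down until it stopped moving at 106.3 mm, about 7 mm below its listed top. The force rose to about 17 N there, so I took it as bottomed. I have no direct reading of the button's travel.
- **Dipstick:** I took it from the wooden pen block, not the red look-alike. I put it down the tube until the collar sat on the mouth; the force rose to 13 N with no further travel, and a picture showed the collar on the rim. Then I drew it fully out.
- **Levelling:** I took "level" to mean horizontal, and the moves only allow turns about the vertical. So I turned the stick in the pads under a light grip by leaning the rod on the tube's rim, and tightened to 100 N afterwards. This means the dipstick touched the outside of the tube again after it was drawn out.

**Last checks**
- **Angle:** the side view puts the stick at about −0.6° from level. The first levelling had ended 4 to 5° tip-low, so I repeated it. The calibration makes this good to about 1.5°.
- **Height and stillness:** the stick is about 24.8 cm above the desk, still, with no creep over one second.
- **Other things:** the mug, feed bottle and pencil areas look unchanged in the side view. The pixel difference flagged a change at the earbud case (0.42), which I put down to the arm's shadow. The network found the case at the same pixel in the side view but missed it in the top view.

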